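# Steady, bolt down and stock the spice riser

### The job

The wooden riser board on the window ledge rocks: screw its two blue foot knobs down (clockwise) until the board stands level and both feet bear firmly with no wobble left, and after that tighten both red bolt knobs clockwise to their end stops. Then stand all the yellow spice tins upright on the board inside its low rim and leave them there, without disturbing the other things on the ledge.

Things in the scene. Friction and masses are not known exactly. Their poses are not given: they have to be found in the camera images.
- board_top (a point): centre of the top of the wooden riser board, 220 mm (its x) by 350 (its y), 22 thick, top 52 above the ledge when level; z up. A dark rim 10 mm high frames the middle: inner faces at x +-98, y +-96 mm. Knobs outside the rim: blue foot A at (-85, -145), blue foot B (85, 145), red bolts C (85, -145) and D (-85, 145). Feet under C and D are fixed; the board rocks about the line C-D
- board (a joint): rocking angle (rad): 0 = level, positive = down at foot A, up at B. Ballast drops the board towards A: at the start foot A rests on its tile, B hangs in the air. The feet are 147 mm from the rocking line: while B hangs free, 1 mm more of foot A lowers the angle by 0.0068. A push of about 10 N down on corner B rocks it. The loose bolts keep the board from shifting sideways
- foot_a (a joint): Foot A: turn of the blue knob (rad), grows clockwise seen from above = screws the foot DOWN 2.5 mm per rad. Stays where left; 0.1 to 0.2 Nm to turn while free. Needs 1.7 to 4.1 rad from its start; range -0.3 to 6. Once both feet bear and the board cannot rock further, turning on presses the feet harder and it goes stiff (0.5 Nm and more) and the knob lags or slips in the fingers
- foot_b (a joint): Foot B: turn of the blue knob (rad), grows clockwise seen from above = screws the foot DOWN 2.5 mm per rad. Stays where left; 0.1 to 0.2 Nm to turn while free. Needs 1.7 to 4.1 rad from its start; range -0.3 to 6. Once both feet bear and the board cannot rock further, turning on presses the feet harder and it goes stiff (0.5 Nm and more) and the knob lags or slips in the fingers
- foot_a_grip (a point): BLUE wing knob of screwed foot A, -x, -y corner of the board: wing 50 mm long (point x axis), 14 thick, 28 high, on a 34 mm round collar 12 high. Site on the spindle, mid-wing, 14 mm below the wing's top, z up along the spindle; both wing ends look alike. It rides down with its screw; with the foot on its tile the wing's bottom is about 18 to 21 mm above the board's top
- foot_b_grip (a point): BLUE wing knob of screwed foot B, +x, +y corner of the board: wing 50 mm long (point x axis), 14 thick, 28 high, on a 34 mm round collar 12 high. Site on the spindle, mid-wing, 14 mm below the wing's top, z up along the spindle; both wing ends look alike. It rides down with its screw; with the foot on its tile the wing's bottom is about 18 to 21 mm above the board's top
- foot_a_screw: the screw of foot A that carries the blue knob and, below the board, a 44 mm rubber pad that turns with the knob; origin on the spindle at the bottom of the knob's collar, 12 mm below the wing's bottom and 26 mm below foot_a_grip. The underside of the pad is 54 mm below this origin, so the foot touches its tile when this origin is 66 mm above the tile's origin
- foot_b_screw: the same for foot B
- tile_a: terracotta tile 56 x 56 x 12 mm let into the ledge under foot A, fixed; origin at the centre of its underside, its top 4 to 7 mm above the ledge, different at each foot and each start
- tile_b: the same under foot B
- bolt_c (a joint): Bolt C: turn of the red knob (rad), grows clockwise seen from above = tightening; hard end stop (fully tight) at 4.0, starts 1.6 to 2.6 rad short of it; 0.1 Nm to turn, stays where left
- bolt_d (a joint): Bolt D: turn of the red knob (rad), grows clockwise seen from above = tightening; hard end stop (fully tight) at 4.0, starts 1.6 to 2.6 rad short of it; 0.1 Nm to turn, stays where left
- bolt_c_grip (a point): RED wing knob of captive anchor bolt C, +x, -y corner of the board, over a fixed foot: wing 50 mm long (point x axis), 14 thick, 28 high, on a 34 mm round collar 12 high. Site on the spindle, mid-wing, 14 mm below the wing's top, z up along the spindle; both wing ends look alike. It sinks 1.5 mm per rad as it is tightened; fully tight, the wing's bottom is 13 mm above the board's top
- bolt_d_grip (a point): RED wing knob of captive anchor bolt D, -x, +y corner of the board, over a fixed foot: wing 50 mm long (point x axis), 14 thick, 28 high, on a 34 mm round collar 12 high. Site on the spindle, mid-wing, 14 mm below the wing's top, z up along the spindle; both wing ends look alike. It sinks 1.5 mm per rad as it is tightened; fully tight, the wing's bottom is 13 mm above the board's top
- tin1: yellow spice tin with yellow lid, closed upright cylinder 58 mm diameter, 60 mm high, 0.22 kg; origin at the centre of its underside. Three or all four of the tins 1 to 4 are present
- tin2: yellow spice tin with yellow lid, closed upright cylinder 58 mm diameter, 60 mm high, 0.22 kg; origin at the centre of its underside. Three or all four of the tins 1 to 4 are present
- tin3: yellow spice tin with yellow lid, closed upright cylinder 58 mm diameter, 60 mm high, 0.22 kg; origin at the centre of its underside. Three or all four of the tins 1 to 4 are present
- tin4: yellow spice tin with yellow lid, closed upright cylinder 58 mm diameter, 60 mm high, 0.22 kg; origin at the centre of its underside. Three or all four of the tins 1 to 4 are present
- mug: white ceramic mug, 80 mm across, 95 mm high; leave alone
- scoop: orange plastic scoop, 185 mm long, 35 mm high; leave alone
Not all that is in view belongs to the job. What is shaped like the tin4 but black is not meant.

How it is judged:
By the outcome, as a careful person would: the job done as asked, in the order asked, and still so for the second after the job is handed in, with the robot touching nothing.
Of tin1, tin2, tin3, tin4 only 3 to 4 are there at a start; the rules pass over those that are not, and their reading is None.
At some moment in a run one of tin1, tin2, tin3, tin4 may be knocked a few centimetres aside while the robot is not near it.
It also fails if it takes over 208 s, if anything falls off the work surface, if the arm or the gripper's body presses on something with over 40 N, if the wrist force passes 120 N, or if a joint passes its speed limit or range.

### The arm

A 6-joint arm with a two-finger parallel gripper is mounted at the origin on the work surface. World frame = base frame: x ahead of the robot, y to its left, z up, the work surface at z = 0. Lengths are in m, angles in rad, forces in N, time in s.
With the tool pointing down it reaches from about 0.25 to 0.775 m from the base axis. Payload 4 kg.
Tool frame: the origin (TCP) lies midway between the tips of the shut fingers; the grasp point (between the pads) lies behind it (bot.tcp_to_grasp is the x of the grasp point in the tool frame, in m); x points along the fingers, y is the direction in which the jaws open and shut, and the axes are right-handed (so a half turn about x gives the same grasp; the last joint's range is limited). The gripper opens to 94 mm and grips with 3 to 60 N. Pads are 16 mm wide; open, the fingers measure 119 mm over their backs; the gripper's body (75 mm by 177 mm) begins 78 mm behind the grasp point.
Start: joints at [1.221, 0.087, 1.371, -0, 1.684, -0.103], TCP at [0.134, 0.533, 0.206] pointing down, gripper open.
Joint ranges: [-3.1, 3.1], [-0.76, 2.03], [0.27, 2.55], [-1.08, 4.22], [0.17, 2.65], [-2.57, 2.57]. Speed limits (rad/s): [2.79, 2.79, 3.14, 3.14, 3.14, 3.14].

### API

Orientations are given as a rotation vector (axis times angle).
In Python, from bench import bot gives the robot as it stands. Calls block until the motion is done:
- bot.move_to(position, orientation): joint-space move of the TCP to a pose.
- bot.move_linear(position, velocity=0.15, attitude=None): straight line of the TCP; attitude=None keeps the orientation; velocity is the mean speed in m/s.
- bot.move_joints(angles): joint-space move.
- bot.grip(opening, grasp_force=None): opening from 0.0 (shut) to 1.0 (fully open); grasp_force is the grip in N (None keeps the last); returns when the fingers have stopped.
- bot.sleep(seconds).
- bot.ik(position, orientation): joint angles nearest the present ones, or None.
- bot.state(): the state.
- bot.camera(name): name is "side" or "top"; returns a dict with "color" (400x640x3 uint8, red, green, blue), "depth" (400x640 float32, m along the optical axis (not along the pixel's ray), 0 where there is no reading), "camera_matrix" (3x3 intrinsics, pixels), "T" (4x4, takes a point from camera to world coordinates). Camera axes: x right, y down, z forward; pixel columns grow to the right and rows downward; lengths in m; the calibration is good to about 2 mm. A picture is of the moment at which its call begins.
A pose or a line that the arm cannot do raises bot.IKError and nothing moves.
- bot.hand_in(): hands the job in, once; it reports no verdict.
The state is a dict: "time_s": time; "joint_positions": joint angles; "qd": joint speeds; "joint_torque": joint torques, N m; "tcp_pos": TCP position; "ee_rot": TCP orientation; "wrist_force": force on the tool from outside, world axes, zero at the start; "wrist_torque": the same for the moment, N m; "gripper_width": opening from 0.0 (shut) to 1.0 (fully open).
Only numpy, scipy, OpenCV 4.12 (cv2) and the standard library are available. Lean on these libraries where they do the work, as an engineer would, in place of code of your own. Each camera call takes 0.05 s, during which the arm holds its last target. There are 200 camera calls.

## Working session

There is one attempt and no reset: what is moved stays moved. The work goes in short steps, each a Python script; the robot and the scene stay as the last script left them, time stands still between calls to the robot, and variables do not carry over. Pictures are saved under pics/ and viewed, about 12 in all and at most 16, crops included, and the job is handed in when it is done.

```bash
ls; mkdir -p pics; python3 - <<'E'
from bench import bot
import cv2,numpy as np
for n in("top","side"):
    c=bot.camera(n); cv2.imwrite(f"pics/{n}0.png",c["color"][...,::-1]); np.savez(f"pics/{n}0.npz",**c)
    print(n,c["camera_matrix"].tolist(),c["T"].round(3).tolist())
print(bot.state(),bot.tcp_to_grasp)
E
```

```text
pics
top [[397.6342453808496, 0.0, 324.40244285879925], [0.0, 397.6342453808496, 203.96785722798364], [0.0, 0.0, 1.0]] [[0.017, -0.99, 0.142, 0.344], [-0.999, -0.021, -0.029, 0.033], [0.032, -0.141, -0.99, 1.332], [0.0, 0.0, 0.0, 1.0]]
side [[487.8591952311735, 0.0, 324.8737921127557], [0.0, 487.8591952311735, 199.48549921270526], [0.0, 0.0, 1.0]] [[-0.798, -0.431, 0.421, -0.022], [-0.603, 0.564, -0.565, 0.774], [0.006, -0.705, -0.71, 1.018], [0.0, 0.0, 0.0, 1.0]]
{'time_s': 0.1, 'joint_positions': array([ 1.22090558e+00,  8.78486921e-02,  1.37206374e+00, -6.88012376e-06,
        1.68359406e+00, -1.03085201e-01]), 'qd': array([ 0.00100083, -0.00173744, -0.00420816, -0.0006306 ,  0.00061619,
        0.00207504]), 'joint_torque': array([ 1.44445872e-03, -3.41254234e+01, -3.03301549e+01,  7.19201728e-02,
        3.04137392e-02, -8.90265687e-05]), 'tcp_pos': array([0.13420211, 0.53287922, 0.20445891]), 'ee_rot': array([ 0.19229447,  1.56252146, -0.19523263]), 'wrist_force': array([ 0.60701565, -0.57913981, -0.43759642]), 'wrist_torque': array([0.01655409, 0.02946314, 0.01804798]), 'gripper_width': 0.9971237691207913} -0.0188
```

View pics/top0.png

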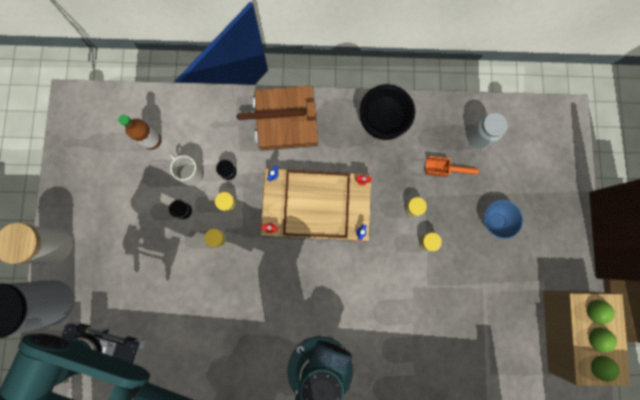

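View pics/side0.png

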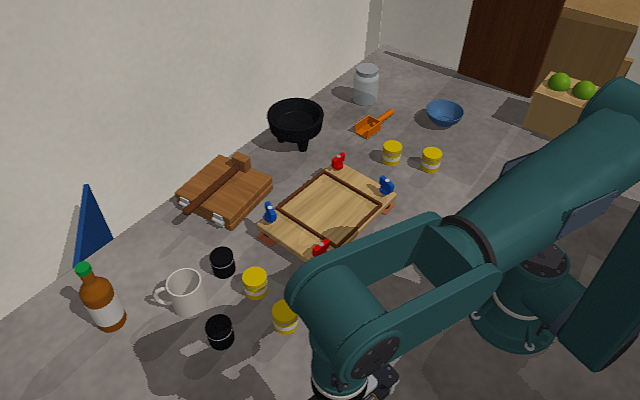

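The top view (x up, y left) shows four yellow tins at about (224,201), (214,238), (417,206) and (432,242), and black decoys at (227,169) and (180,209). The board is centred near (317,205), with blue knobs at (272,173) and (362,232) and red knobs at (363,180) and (269,228). The side view agrees.

```bash
cat > h.py <<'E'
import cv2,numpy as np
from bench import bot
HSV={"red":[((0,130,60),(6,255,255)),((172,130,60),(180,255,255))],"blue":[((108,140,50),(125,255,255))],"yellow":[((22,140,60),(33,255,255))]}
def cloud(c):
    d=c["depth"];K=c["camera_matrix"];v,u=np.indices(d.shape)
    p=np.stack([(u-K[0,2])/K[0,0]*d,(v-K[1,2])/K[1,1]*d,d,np.ones_like(d)],-1)@c["T"].T
    p=p[...,:3];p[d==0]=np.nan
    return p
def mask(c,col):
    h=cv2.cvtColor(c["color"],cv2.COLOR_RGB2HSV)
    return sum(cv2.inRange(h,a,b) for a,b in HSV[col])
def blobs(c,col,amin=12):
    "list of (pixel centroid, area, world points)"
    n,l,s,ct=cv2.connectedComponentsWithStats(mask(c,col));P=cloud(c)
    out=[]
    for i in range(1,n):
        if s[i,4]>=amin:
            p=P[l==i];p=p[np.isfinite(p[:,0])]
            out.append((ct[i],s[i,4],p))
    return out
def ray(c,px,z):
    K,T=c["camera_matrix"],c["T"]
    r=T[:3,:3]@np.linalg.solve(K,[px[0],px[1],1]);o=T[:3,3]
    return o+r*(z-o[2])/r[2]
def plane(p,it=6):
    "robust z=a x+b y+c about p mean"
    m=p.mean(0);k=np.ones(len(p),bool)
    for _ in range(it):
        A=np.c_[p[:,:2]-m[:2],np.ones(len(p))]
        s=np.linalg.lstsq(A[k],p[k,2],rcond=None)[0];r=p[:,2]-A@s
        k=abs(r)<max(2.5*np.std(r[k]),.0008)
    return s[0],s[1],s[2]-s[:2]@m[:2],k.sum(),np.std(r[k])
E
python3 - <<'E'
from h import *
for n in("top","side"):
    c=dict(np.load(f"pics/{n}0.npz"));P=cloud(c)
    for col in HSV:
        for ct,a,p in blobs(c,col):
            if len(p)<5 : continue
            hi=p[p[:,2]>np.percentile(p[:,2],60)]
            print(n,col,ct.round(1),a,"med",np.median(p,0).round(3),"zmax",np.percentile(p[:,2],[5,90,98]).round(4),"ctrtop",hi.mean(0).round(3))
    # board: wood pixels
    h=cv2.cvtColor(c["color"],cv2.COLOR_RGB2HSV)
    if n=="top":
        w=np.zeros(h.shape[:2],bool);w[160:250,250:385]=1
    else:
        w=np.zeros(h.shape[:2],bool);w[150:265,240:410]=1
    q=w&(h[...,0]>10)&(h[...,0]<24)&(h[...,1]>70)&(P[...,2]>.03)&(P[...,2]<.07)
    p=P[q];print("board",plane(p),np.median(p,0))
    rect=cv2.minAreaRect(p[:,:2].astype(np.float32));print(rect)
    x,y=P[...,0],P[...,1]
    g=(h[...,1]<50)&(abs(P[...,2])<.012)&(x>.3)&(x<.75)&(abs(y-.02)<.35)
    print("ledge",plane(P[g]))
E
```

```text
top red [362.8 179.6] 91 med [ 0.602 -0.124  0.091] zmax [0.0649 0.0993 0.1023] ctrtop [ 0.607 -0.125  0.098]
top red [269.1 227.6] 94 med [0.443 0.168 0.092] zmax [0.0586 0.0981 0.1   ] ctrtop [0.445 0.169 0.097]
top blue [229.8  50.6] 3051 med [ 1.227  0.39  -0.24 ] zmax [-0.4829 -0.1334 -0.1272] ctrtop [ 1.194  0.418 -0.157]
top blue [273.3 173.5] 59 med [0.61  0.157 0.112] zmax [0.0837 0.1163 0.1169] ctrtop [0.614 0.163 0.115]
top blue [360.1 232.1] 43 med [ 0.433 -0.115  0.097] zmax [0.0695 0.1029 0.1043] ctrtop [ 0.433 -0.119  0.102]
top yellow [224.  200.8] 262 med [0.529 0.318 0.061] zmax [0.0554 0.0642 0.066 ] ctrtop [0.53  0.318 0.063]
top yellow [416.5 205.9] 246 med [ 0.526 -0.303  0.06 ] zmax [0.0555 0.0639 0.066 ] ctrtop [ 0.529 -0.304  0.063]
top yellow [213.6 237.5] 252 med [0.41  0.345 0.061] zmax [0.0561 0.0639 0.0662] ctrtop [0.411 0.345 0.063]
top yellow [431.4 241.3] 252 med [ 0.413 -0.351  0.06 ] zmax [0.0556 0.0637 0.0657] ctrtop [ 0.41  -0.35   0.063]
board (np.float64(0.045051279009287036), np.float64(0.02523401358720049), np.float64(0.027819737957749974), np
[... 2026 characters left out ...]
3 0.339 0.014]
side yellow [283.1 313.8] 473 med [0.404 0.356 0.06 ] zmax [0.0369 0.0627 0.536 ] ctrtop [0.397 0.366 0.09 ]
side yellow [285.9 330.8] 79 med [0.39  0.368 0.008] zmax [0.0012 0.0155 0.0186] ctrtop [0.394 0.368 0.013]
board (np.float64(0.012217021650861842), np.float64(0.023677750814604312), np.float64(0.044350898874344666), np.int64(6785), np.float64(0.003082890448621496)) [0.53638731 0.05014214 0.05189563]
((0.5401170253753662, -0.0010076463222503662), (0.4973238408565521, 0.3795911371707916), 50.87081527709961)
ledge (np.float64(-0.00013813539125657787), np.float64(-0.0001483153167714492), np.float64(-0.0001630053811817065), np.int64(11390), np.float64(0.002030414191521522))
```

```bash
cat >> h.py <<'E'
from scipy.spatial.transform import Rotation as R
def rv(phi): # tool down, jaws opening along world yaw phi
    s,c=np.sin(phi),np.cos(phi)
    return R.from_matrix(np.array([[0,c,s],[0,s,-c],[-1,0,0]])).as_rotvec()
def knobs(c,col,ztop=.1,near=None):
    out=[]
    for ct,a,p in blobs(c,col,25):
        m=np.median(p,0)
        if not(.38<m[0]<.68 and abs(m[1]-.02)<.22): continue
        n,l,s,cc=cv2.connectedComponentsWithStats(mask(c,col))
        i=l[tuple(np.argwhere(l==np.argmin(np.hypot(*(cc-ct).T)))[0])]
        P=cloud(c);zt=np.percentile(p[:,2],92)
        sel=(l==i)&(P[...,2]>zt-.016)
        v,u=np.nonzero(sel)
        q=np.array([ray(c,(x,y),zt)[:2] for x,y in zip(u,v)])
        r=cv2.minAreaRect(q.astype(np.float32))
        w,V=np.linalg.eigh(np.cov(q.T));yaw=np.arctan2(V[1,1],V[0,1])%np.pi
        out.append((q.mean(0),zt,yaw,np.sqrt(w),np.array(r[0]),r[1]))
    return out
def tilt(c,ctr=(.526,.022),yaw=-.027):
    "slope of board top minus slope of ledge, in board axes"
    P=cloud(c);h=cv2.cvtColor(c["color"],cv2.COLOR_RGB2HSV)
    d=P[...,:2]-np.array(ctr);b=d@np.array([[np.cos(yaw),-np.sin(yaw)],[np.sin(yaw),np.cos(yaw)]])
    q=(abs(b[...,0])<.105)&(abs(b[...,1])<.168)&(h[...,0]>10)&(h[...,0]<24)&(h[...,1]>60)&(P[...,2]>.03)&(P[...,2]<.072)
    q&=(abs(abs(b[...,1])-.100)>.012)
    q&=(np.hypot(abs(b[...,0])-.085,abs(b[...,1])-.145)>.03)
    p=np.c_[b[q],P[q][:,2]];a=plane(p)
    g=(h[...,1]<50)&(abs(P[...,2])<.012)&(abs(b[...,0])<.22)&(abs(b[...,1])<.35)
    e=plane(np.c_[b[g],P[g][:,2]])
    gx,gy=a[0]-e[0],a[1]-e[1]
    n=np.array([.145,.085]);n/=np.linalg.norm(n)
    return gx*n[0]+gy*n[1],gx*n[1]-gy*n[0],a[2]-e[2],a[3]
E
python3 - <<'E'
from h import *
for n in("top","side"):
    c=dict(np.load(f"pics/{n}0.npz"))
    print(n,"tilt (theta, cross, z0, n)",np.round(tilt(c),4))
    for col in("blue","red"):
        for k in knobs(c,col): print(col,[np.round(x,4) for x in k])
for p in[(.435,-.118,.075),(.605,-.125,.075),(.445,.169,.075),(.61,.16,.075)]:
    for phi in np.arange(-3,3.1,1):
        q=bot.ik(p,rv(phi)); print(p,phi,None if q is None else q.round(2)[[0,5]],end=";")
    print()
for n in("top","side"):
    c=cv2.imread(f"pics/{n}0.png");s=c[155:250,250:385] if n=="top" else c[145:265,245:410]
    cv2.imwrite(f"pics/{n}crop.png",cv2.resize(s,None,fx=4.5,fy=4.5,interpolation=cv2.INTER_CUBIC))
E
```

```text
top tilt (theta, cross, z0, n) [ 5.090e-02 -4.000e-04  5.190e-02  4.541e+03]
blue [array([0.6131, 0.1605]), np.float64(0.1164), np.float64(2.6583), array([0.004 , 0.0162]), array([0.6128, 0.1609]), array([0.0136, 0.0452])]
blue [array([ 0.4327, -0.1183]), np.float64(0.1031), np.float64(2.8818), array([0.0036, 0.0145]), array([ 0.4344, -0.1187]), array([0.0132, 0.0393])]
red [array([ 0.6049, -0.1247]), np.float64(0.0996), np.float64(1.5105), array([0.0043, 0.0162]), array([ 0.6048, -0.1256]), array([0.0482, 0.0142])]
red [array([0.4448, 0.1666]), np.float64(0.0988), np.float64(1.4613), array([0.0038, 0.0166]), array([0.4453, 0.167 ]), array([0.0503, 0.0136])]
side tilt (theta, cross, z0, n) [5.19e-02 2.00e-04 5.20e-02 4.52e+03]
blue [array([ 0.4284, -0.1091]), np.float64(0.0987), np.float64(2.842), array([0.0057, 0.0151]), array([ 0.4297, -0.1115]), array([0.0231, 0.0561])]
blue [array([0.6034, 0.1735]), np.float64(0.1144), np.float64(2.5575), array([0.0046, 0.0182]), array([0.6065, 0.1704]), array([0.015 , 0.0615])]
red [array([ 0.5975, -0.1157]), np.float64(0.0969), np.float64(1.599
[... 566 characters left out ...]
1.7];(0.605, -0.125, 0.075) -1.0 [-0.3  0.7];(0.605, -0.125, 0.075) 0.0 [-0.3 -0.3];(0.605, -0.125, 0.075) 1.0 [-0.3 -1.3];(0.605, -0.125, 0.075) 2.0 [-0.3 -2.3];(0.605, -0.125, 0.075) 3.0 None;
(0.445, 0.169, 0.075) -3.0 None;(0.445, 0.169, 0.075) -2.0 [0.24 2.24];(0.445, 0.169, 0.075) -1.0 [0.24 1.24];(0.445, 0.169, 0.075) 0.0 [0.24 0.24];(0.445, 0.169, 0.075) 1.0 [ 0.24 -0.76];(0.445, 0.169, 0.075) 2.0 [ 0.24 -1.76];(0.445, 0.169, 0.075) 3.0 None;
(0.61, 0.16, 0.075) -3.0 None;(0.61, 0.16, 0.075) -2.0 [0.17 2.17];(0.61, 0.16, 0.075) -1.0 [0.17 1.17];(0.61, 0.16, 0.075) 0.0 [0.17 0.17];(0.61, 0.16, 0.075) 1.0 [ 0.17 -0.83];(0.61, 0.16, 0.075) 2.0 [ 0.17 -1.83];(0.61, 0.16, 0.075) 3.0 None;
```

View pics/topcrop.png

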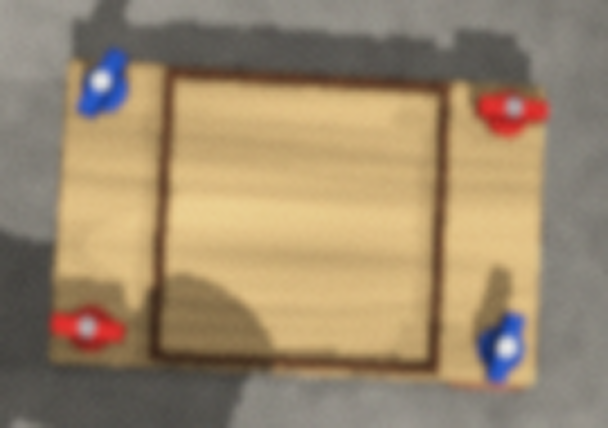

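The crop shows the wings clearly: A runs up and to the right at (502,347), B the same way at (102,82), and both reds lie nearly along y. The board is about 0.051 rad high at B, so foot A needs about 3.0 rad. I'm moving to A now.

```bash
cat >> h.py <<'E'
def grasp_knob(xy,ztcp,phi,force=45,zup=.17):
    xy=np.array(xy)
    if np.hypot(*(bot.state()["tcp_pos"][:2]-xy))>.02 or True:
        bot.move_to([*xy,zup],rv(phi))
    bot.grip(.34,force)
    bot.move_linear([*xy,ztcp],velocity=.12)
    f0=bot.state()["wrist_force"];
    bot.grip(0,force);st=bot.state()
    print("t",round(st["time_s"],1),"width",round(st["gripper_width"]*94,1),"F pre",f0.round(1),"F grip",st["wrist_force"].round(1),"tcp",st["tcp_pos"].round(4))
def turn(p0,phi0,total,dp=(0,0,0),step=.5,stop=None,minturn=0):
    "clockwise by total; dp = displacement of the TCP over total; stop: torque limit"
    p0=np.array(p0,float);dp=np.array(dp,float);a=0
    while a<total-1e-6:
        a=min(a+step,total)
        q=bot.ik(p0+dp*a/total,rv(phi0-a))
        if q is None: print("no ik at",a);a-=step;break
        bot.move_joints(q);st=bot.state()
        print(" a %.2f t %.1f F %s Tz %.2f T6 %.2f"%(a,st["time_s"],st["wrist_force"].round(1),st["wrist_torque"][2],st["joint_torque"][5]))
        if stop and a>minturn and abs(st["wrist_torque"][2])>stop: break
    return a
def release(zup=.17):
    bot.grip(.34);p=bot.state()["tcp_pos"];bot.move_linear([p[0],p[1],zup],velocity=.2)
E
python3 - <<'E'
from h import *
p=(.4340,-.1187,.0755);phi=2.87-np.pi/2
grasp_knob(p[:2],p[2],phi)
turn(p,phi,1.0,np.array([.0040,.0023,0])/3,step=.5)
E
```

```text
t 5.1 width 13.7 F pre [ 0.4 -0.4  0.7] F grip [-0.5 -4.5  0.1] tcp [ 0.4341 -0.1207  0.0764]
 a 0.50 t 5.6 F [-0.7 -4.1  1.4] Tz -0.02 T6 0.01
 a 1.00 t 6.2 F [ 3.7 -4.3 -0.8] Tz -0.04 T6 -0.03
```

```bash
python3 - <<'E'
from h import *
d=np.array([.0040,.0023,0])/3
p=np.array((.4340,-.1202,.0755))+d;phi=2.87-np.pi/2-1
turn(p,phi,1.95,d*2,step=.65)
release()
bot.move_to([.40,-.30,.25],rv(-1.2))
for n in("top","side"):
    c=bot.camera(n);print(n,np.round(tilt(c),4))
    for k in knobs(c,"blue"): print([np.round(x,4) for x in k[:4]])
print(bot.state()["time_s"])
E
```

```text
a 0.65 t 6.8 F [ 7.  -1.7 -2.7] Tz 0.06 T6 0.07
 a 1.30 t 7.5 F [10.8 -3.3 -5.4] Tz 0.06 T6 0.03
 a 1.95 t 8.2 F [10.7 -5.3 -7. ] Tz -0.01 T6 0.01
top [ 8.900e-03 -4.000e-04  5.190e-02  4.545e+03]
[array([0.6142, 0.1638]), np.float64(0.1099), np.float64(2.6694), array([0.004 , 0.0164])]
[array([ 0.4385, -0.1176]), np.float64(0.102), np.float64(3.0535), array([0.0038, 0.0149])]
side [ 7.800e-03 -1.000e-04  5.210e-02  4.538e+03]
[array([ 0.4315, -0.1068]), np.float64(0.0972), np.float64(2.9197), array([0.0058, 0.0158])]
[array([0.6014, 0.1801]), np.float64(0.1069), np.float64(2.6996), array([0.0036, 0.0151])]
10.2167
```

```bash
cat >> h.py <<'E'
def look(x=.40,y=-.30,phi=-1.2,col=("blue",),n=3,tl=True):
    if x is not None: bot.move_to([x,y,.25],rv(phi))
    bot.sleep(.2)
    for nm in("top","side"):
        cs=[bot.camera(nm) for _ in range(n)]
        if tl: print(nm,np.mean([tilt(c) for c in cs],0).round(4))
        if nm=="top":
            for cl in col:
                for k in knobs(cs[0],cl): print(cl,[np.round(v,4) for v in k[:3]])
    print("t",bot.state()["time_s"])
E
python3 - <<'E'
from h import *
p=(.4375,-.1205,.0755);phi=-.05+np.pi/2
grasp_knob(p[:2],p[2],phi)
turn(p,phi,.52,(.0007,.0004,0),step=.26)
release()
look()
E
```

```text
t 13.8 width 13.6 F pre [ 0.2  1.3 -0.2] F grip [0.2 3.5 4.1] tcp [ 0.4381 -0.1199  0.0763]
 a 0.26 t 14.2 F [-0.4  5.1  5.3] Tz -0.18 T6 -0.11
 a 0.52 t 14.5 F [0.1 6.2 5.3] Tz -0.16 T6 -0.12
top [2.0000000e-04 2.0000000e-04 5.2000000e-02 4.5613333e+03]
blue [array([0.6148, 0.1645]), np.float64(0.1086), np.float64(2.6583)]
blue [array([ 0.4288, -0.1099]), np.float64(0.102), np.float64(3.1163)]
side [-1.000e-04 -3.000e-04  5.200e-02  4.538e+03]
t 17.7833
```

```bash
python3 - <<'E'
from h import *
p=(.6143,.1643,.0845);phi=2.66-np.pi/2
grasp_knob(p[:2],p[2],phi,55)
a=turn(p,phi,3.3,(0,0,-.0025*3.3),step=.3,stop=.42,minturn=.3)
print(a,bot.state()["tcp_pos"])
E
```

```text
t 21.2 width 13.6 F pre [-0.2 -0.4  0.2] F grip [2.6 4.7 0.2] tcp [0.6161 0.1664 0.086 ]
 a 0.30 t 21.6 F [ 3.7  6.3 -1.5] Tz -0.06 T6 -0.04
 a 0.60 t 21.9 F [ 5.   6.3 -1.2] Tz -0.00 T6 -0.04
 a 0.90 t 22.3 F [ 7.2  8.  -1.8] Tz -0.04 T6 -0.03
 a 1.20 t 22.7 F [ 9.3  7.1 -3.5] Tz -0.08 T6 -0.03
 a 1.50 t 23.1 F [10.6  6.6 -4.1] Tz -0.09 T6 -0.03
 a 1.80 t 23.5 F [12.5  5.9 -5. ] Tz -0.09 T6 -0.04
 a 2.10 t 23.9 F [12.8  4.  -5.2] Tz -0.09 T6 -0.04
 a 2.40 t 24.3 F [13.   3.4 -5.3] Tz -0.05 T6 -0.05
 a 2.70 t 24.7 F [13.   1.4 -4.8] Tz -0.11 T6 -0.06
 a 3.00 t 25.1 F [13.8  0.2 -2.2] Tz 0.11 T6 0.09
 a 3.30 t 25.5 F [11.8 -0.7 -0. ] Tz 0.43 T6 0.50
3.2999999999999994 [0.6205048  0.1634258  0.07953167]
```

```bash
python3 - <<'E'
from h import *
release()
look(.45,.36,1.2,col=("blue","red"))
c=bot.camera("top");cv2.imwrite("pics/b1.png",cv2.resize(c["color"][140:270,190:400,::-1],None,fx=3.5,fy=3.5,interpolation=cv2.INTER_CUBIC))
E
```

```text
top [ 5.000e-03 -1.000e-04  5.200e-02  4.558e+03]
blue [array([0.6151, 0.1639]), np.float64(0.1021), np.float64(2.5307)]
blue [array([ 0.4283, -0.1104]), np.float64(0.1001), np.float64(2.9994)]
red [array([ 0.608 , -0.1227]), np.float64(0.0983), np.float64(1.4688)]
red [array([0.4479, 0.1683]), np.float64(0.0995), np.float64(1.4825)]
side [5.5000000e-03 1.0000000e-04 5.2000000e-02 4.2556667e+03]
t 29.6333
```

View pics/b1.png

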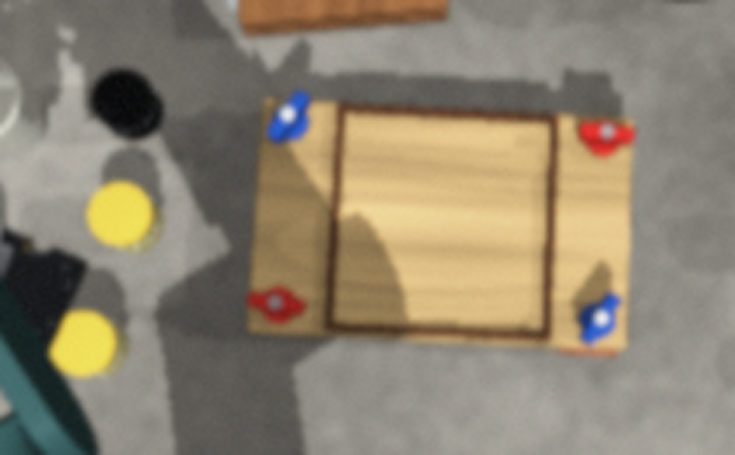

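The picture shows all four wings unobstructed: A at (600,318) with yaw about −0.56, B at (288,115), C at (605,135) and D at (277,303). B now bears and its preload tipped the board by 0.005 rad, so I'll tighten A against it.

```bash
python3 - <<'E'
from h import *
p=(.4378,-.1203,.0755);phi=-.57+np.pi/2
grasp_knob(p[:2],p[2],phi,60)
turn(p,phi,.5,step=.1,stop=.85)
release()
look()
E
```

```text
t 33.0 width 13.6 F pre [ 0.7  0.3 -0.3] F grip [2.7 4.4 1.2] tcp [ 0.4391 -0.1193  0.0763]
 a 0.10 t 33.3 F [3.2 4.8 1.3] Tz 0.84 T6 0.89
 a 0.20 t 33.5 F [3.  3.9 1.8] Tz 0.95 T6 1.04
top [5.7000000e-03 4.0000000e-04 5.2000000e-02 4.5613333e+03]
blue [array([0.6154, 0.1634]), np.float64(0.1027), np.float64(2.5418)]
blue [array([ 0.429 , -0.1089]), np.float64(0.1008), np.float64(2.5402)]
side [ 4.4000000e-03 -5.0000000e-04  5.2000000e-02  4.5333333e+03]
t 36.625
```

```bash
python3 - <<'E'
import re
s=open('h.py').read()
s=s.replace("rv(phi0-a))","rv(phi0-sg*a))").replace("minturn=0):","minturn=0,sg=1):")
open('h.py','w').write(s)
E
python3 - <<'E'
from h import *
p=(.6165,.1645,.0775);phi=2.535-np.pi/2
grasp_knob(p[:2],p[2],phi,60)
turn(p,phi,.8,(0,0,.002),step=.2,sg=-1)
release()
p=(.4378,-.1203,.0755);phi=-.58+np.pi/2
grasp_knob(p[:2],p[2],phi,60)
turn(p,phi,.32,step=.16)
release()
look()
E
```

```text
t 40.1 width 13.3 F pre [ 0.  -0.9 -0.3] F grip [2.3 4.3 1.7] tcp [0.6178 0.1656 0.0786]
 a 0.20 t 40.4 F [ 2.9  3.1 -0. ] Tz -0.04 T6 -0.06
 a 0.40 t 40.7 F [ 3.8  3.6 -2. ] Tz 0.18 T6 0.13
 a 0.60 t 41.0 F [ 4.2  2.7 -2.7] Tz 0.26 T6 0.19
 a 0.80 t 41.3 F [ 5.1  4.2 -5. ] Tz 0.12 T6 0.05
t 45.3 width 14.0 F pre [-0.2 -0.3  0.4] F grip [3.4 4.3 0.6] tcp [ 0.4394 -0.119   0.0764]
 a 0.16 t 45.5 F [3.1 4.8 0.7] Tz -0.07 T6 -0.05
 a 0.32 t 45.8 F [3.5 7.2 1.4] Tz 0.01 T6 0.04
top [-3.4000000e-03  3.0000000e-04  5.2000000e-02  4.5593333e+03]
blue [array([0.6016, 0.161 ]), np.float64(0.1039), np.float64(2.9777)]
blue [array([ 0.4317, -0.1063]), np.float64(0.1011), np.float64(2.3375)]
side [-3.600e-03 -2.000e-04  5.200e-02  4.535e+03]
t 48.8
```

```bash
python3 - <<'E'
from h import *
p=(.6165,.1645,.0785);phi=.19+np.pi/2
grasp_knob(p[:2],p[2],phi,60)
a=turn(p,phi,.4,(0,0,-.001),step=.2,stop=.5)
if a>.39: a=turn((p[0],p[1],p[2]-.001),phi-.4,.8,(0,0,-.002),step=.08,stop=.5)
release()
look(.45,.36,1.2)
E
```

```text
t 52.2 width 13.7 F pre [-0.   0.1  0.4] F grip [0.1 1.  2.9] tcp [0.617  0.165  0.0795]
 a 0.20 t 52.5 F [-1.5  2.1  6. ] Tz 0.15 T6 0.20
 a 0.40 t 52.9 F [-2.2  1.9  6.6] Tz 0.66 T6 0.69
 a 0.08 t 53.1 F [-2.2  2.8  7.5] Tz 0.85 T6 0.87
top [-2.0000000e-04  5.0000000e-04  5.2000000e-02  4.5606667e+03]
blue [array([0.6156, 0.164 ]), np.float64(0.1024), np.float64(2.9283)]
blue [array([ 0.4318, -0.1067]), np.float64(0.1007), np.float64(2.5429)]
side [0.000e+00 2.000e-04 5.200e-02 4.242e+03]
t 55.775
```

```bash
python3 - <<'E'
from h import *
p=(.6075,-.1238,.0735);phi=1.49-np.pi/2
grasp_knob(p[:2],p[2],phi,50)
a=turn(p,phi,2.7,(0,0,-.004),step=.3,stop=.45,minturn=1.2);print("C",a)
release()
p=(.4465,.1687,.0735);phi=1.47-np.pi/2
grasp_knob(p[:2],p[2],phi,50)
a=turn(p,phi,2.0,(0,0,-.003),step=.4,stop=.45,minturn=1.2);print("D",a)
release(.12)
if a>1.95:
    p=(.4465,.1687,.0707);phi=phi-2.0+np.pi
    grasp_knob(p[:2],p[2],phi,50,.12)
    print("D2",turn(p,phi,.9,(0,0,-.0012),step=.2,stop=.45))
    release()
look(.3,.30,.8,col=("blue","red"))
E
```

```text
t 59.2 width 13.2 F pre [ 0.1  0.4 -0.8] F grip [ 5.1  0.4 -1.5] tcp [ 0.6101 -0.1242  0.0747]
 a 0.30 t 59.6 F [ 5.5  0.7 -1.4] Tz -0.13 T6 -0.06
 a 0.60 t 60.0 F [ 6.1 -0.8 -1.9] Tz -0.10 T6 -0.06
 a 0.90 t 60.4 F [ 6.  -0.6 -2. ] Tz -0.09 T6 -0.06
 a 1.20 t 60.8 F [ 6.3 -1.  -1.7] Tz -0.10 T6 -0.06
 a 1.50 t 61.2 F [ 6.1 -2.2 -2.1] Tz -0.10 T6 -0.06
 a 1.80 t 61.6 F [ 6.8 -1.5 -2.9] Tz -0.11 T6 -0.06
 a 2.10 t 62.0 F [ 5.1 -1.8 -2.3] Tz -0.10 T6 -0.06
 a 2.40 t 62.4 F [ 5.9 -1.6 -1.6] Tz 0.26 T6 0.29
 a 2.70 t 62.8 F [ 6.1 -2.8  0.9] Tz 1.69 T6 1.72
C 2.6999999999999997
t 67.3 width 13.4 F pre [-0.8 -0.3  0.9] F grip [ 5.3 -1.6 -0.6] tcp [0.4484 0.1687 0.0745]
 a 0.40 t 67.8 F [ 4.9 -0.4  1. ] Tz -0.08 T6 -0.07
 a 0.80 t 68.3 F [4.8 2.1 3.5] Tz -0.10 T6 -0.07
 a 1.20 t 68.7 F [4.7 3.3 4.2] Tz -0.12 T6 -0.08
 a 1.60 t 69.2 F [4.8 4.7 4.1] Tz -0.11 T6 -0.08
 a 2.00 t 69.7 F [5.  6.9 3.9] Tz -0.08 T6 -0.07
D 2.0
t 74.4 width 13.9 F pre [-0.2 -0.6  0.1] F grip [ 2.6  5.  -1. ] tcp [0.4482 0.1704 0.0719]
 a 0.20 t 74.7 F [ 2.4  4.2 -0.6] Tz -0.09 T6 -0.04
 a 0.40 t 75.0 F [ 2.3  3.7 -1.2] Tz 0.56 T6 0.61
D2 0.4
top [ 2.0000000e-04 -1.0000000e-04  5.2000000e-02  4.5486667e+03]
blue [array([0.6163, 0.1637]), np.float64(0.1022), np.float64(2.9017)]
blue [array([ 0.4317, -0.1066]), np.float64(0.1018), np.float64(2.5429)]
red [array([ 0.6083, -0.1229]), np.float64(0.0961), np.float64(2.2442)]
red [array([0.4476, 0.17  ]), np.float64(0.0951), np.float64(2.233)]
side [-1.000e-04  8.000e-04  5.200e-02  1.454e+03]
t 77.5583
```

Board level at 0.0002 rad, both bolts on their stops. Next are the tins.

```bash
cat >> h.py <<'E'
CTR=np.array([.5275,.0225]);YAW=-.027
def slot(i,j,d=.045):
    c,s=np.cos(YAW),np.sin(YAW);return CTR+np.array([[c,-s],[s,c]])@np.array([i*d,j*d])
def tins(nm="top"):
    c=bot.camera(nm);out=[]
    for ct,a,p in blobs(c,"yellow",100):
        z=np.median(p[:,2]) ; 
        if -.05<z<.2: out.append((*ray(c,ct,np.percentile(p[:,2],75))[:2].round(4),round(float(z),4),int(a)))
    return out
def pick(xy,phi,zt=.024,up=.17):
    xy=np.array(xy);bot.grip(1.0,20);bot.move_to([*xy,up],rv(phi));bot.move_linear([*xy,zt],velocity=.2)
    bot.grip(0,20);st=bot.state();print("pick",xy,"w",round(st["gripper_width"]*94,1),st["wrist_force"].round(1),st["tcp_pos"].round(4),"t",st["time_s"])
    bot.move_linear([*xy,up],velocity=.25);print(" lifted w",round(bot.state()["gripper_width"]*94,1),bot.state()["wrist_force"].round(1))
def place(xy,phi,zt=.0765,up=.19):
    bot.move_to([*xy,up],rv(phi));bot.move_linear([*xy,zt+.01],velocity=.2);bot.move_linear([*xy,zt],velocity=.03)
    st=bot.state();print("place",xy.round(4),st["tcp_pos"].round(4),st["wrist_force"].round(1))
    bot.grip(.8,20);bot.move_linear([*xy,up],velocity=.25);print(" t",bot.state()["time_s"])
E
python3 - <<'E'
from h import *
bot.move_to([.40,.03,.30],rv(np.pi/2))
c=bot.camera("top");cv2.imwrite("pics/t1.png",c["color"][...,::-1])
for n in("top","side"):print(n,tins(n))
E
```

```text
top [(np.float64(0.5295), np.float64(0.317), 0.0605, 251), (np.float64(0.5252), np.float64(-0.3034), 0.0603, 247), (np.float64(0.4118), np.float64(-0.3497), 0.0606, 253), (np.float64(0.3862), np.float64(0.3442), 0.0605, 261)]
side [(np.float64(0.5155), np.float64(-0.2929), 0.0585, 257), (np.float64(0.4036), np.float64(-0.3379), 0.0586, 276), (np.float64(0.5213), np.float64(0.326), 0.0595, 491), (np.float64(0.3784), np.float64(0.3528), 0.0597, 581)]
```

View pics/t1.png

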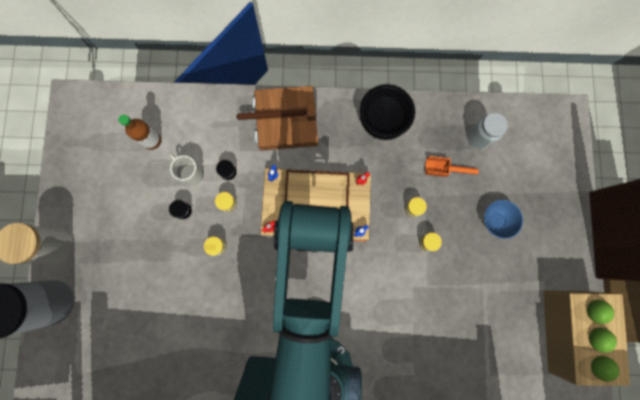

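All four tins are in clear view in the top picture. The near-left one moved about 25 mm, to (213,246). I'll start with the far-left tin and check.

```bash
python3 - <<'E'
from h import *
h=np.pi/2
t=tins();L=max([q for q in t if q[1]>.2],key=lambda q:q[0])
pick(L[:2],h);place(slot(1,1),h)
bot.move_to([.40,-.05,.30],rv(h))
c=bot.camera("side");cv2.imwrite("pics/t2.png",c["color"][...,::-1])
for n in("top","side"):print(n,tins(n))
E
```

```text
pick [0.5294 0.3171] w 57.6 [-0.   2.2  1.6] [0.5296 0.3179 0.0244] t 82.9583
 lifted w 57.9 [-0.3 -0.4 -3.6]
place [0.5737 0.0663] [0.5737 0.0662 0.0765] [ 0.2  0.  -2.5]
 t 86.9417
top [(np.float64(0.5733), np.float64(0.0665), 0.1123, 282), (np.float64(0.5253), np.float64(-0.3031), 0.0602, 245), (np.float64(0.412), np.float64(-0.3501), 0.0602, 251), (np.float64(0.3863), np.float64(0.3443), 0.0602, 261)]
side [(np.float64(0.5133), np.float64(-0.2918), 0.0591, 239), (np.float64(0.4034), np.float64(-0.3374), 0.059, 276), (np.float64(0.5637), np.float64(0.0771), 0.1112, 386), (np.float64(0.3784), np.float64(0.3527), 0.0596, 587)]
```

View pics/t2.png

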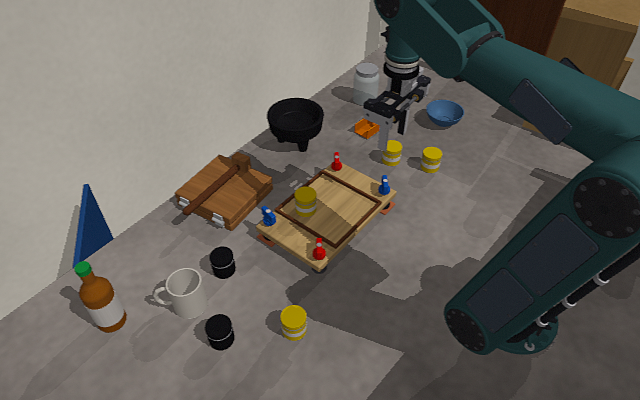

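The side view shows the tin at (306,200), upright inside the rim, with everything else untouched. I'll do the other three with a fresh look before each.

```bash
python3 - <<'E'
from h import *
h=np.pi/2
def go(sel,s,phi):
    c=[q for q in tins() if sel(q) and q[2]<.08 and q[3]>200]
    q=max(c,key=lambda q:q[0]);print(q)
    pick(q[:2],phi);place(slot(*s),phi,zt=.0755)
go(lambda q:q[1]>.2,(-1,1),h)
go(lambda q:q[1]<-.2 and q[0]>.47,(1,-1),-h)
go(lambda q:q[1]<-.2,(-1,-1),-h)
bot.move_to([.30,-.30,.30],rv(-h))
look(None,col=())
for n in("top","side"):
    c=bot.camera(n);cv2.imwrite(f"pics/end_{n}.png",c["color"][...,::-1]);print(n,tins(n))
print("slots",[slot(i,j).round(3) for i in(1,-1) for j in(1,-1)])
E
```

```text
(np.float64(0.3862), np.float64(0.3443), 0.0607, 259)
pick [0.3862 0.3443] w 57.6 [0.2 1.9 0.9] [0.3864 0.345  0.0244] t 91.6583
 lifted w 57.7 [-1.2 -0.8 -3. ]
place [0.4837 0.0687] [0.4845 0.0688 0.0763] [0.  0.7 1.7]
 t 95.7833
(np.float64(0.5253), np.float64(-0.3035), 0.0604, 245)
pick [ 0.5253 -0.3035] w 57.4 [-0.2 -2.5  1.3] [ 0.5255 -0.3042  0.0245] t 100.025
 lifted w 57.8 [-1.6  0.8 -2.4]
place [ 0.5713 -0.0237] [ 0.572  -0.0238  0.0764] [ 0.4 -0.3  1.4]
 t 104.125
(np.float64(0.4119), np.float64(-0.3497), 0.0606, 252)
pick [ 0.4119 -0.3497] w 57.5 [ 0.  -1.9  0.3] [ 0.4122 -0.3507  0.0246] t 107.5833
 lifted w 57.9 [-0.9  0.2 -3.3]
place [ 0.4813 -0.0213] [ 0.4822 -0.0215  0.0765] [ 0.4 -0.6  1.7]
 t 111.8583
top [2.0000000e-04 1.2000000e-03 5.2000000e-02 3.3543333e+03]
side [-0.000e+00 -1.000e-04  5.200e-02  2.604e+03]
t 113.675
top [(np.float64(0.5741), np.float64(0.0659), 0.1124, 286), (np.float64(0.5725), np.float64(-0.0228), 0.1123, 291), (np.float64(0.4843), np.float64(0.0694), 0.1126, 290), (np.float64(0.4821), np.float64(-0.0202), 0.1126, 277)]
side [(np.float64(0.5625), np.float64(-0.0123), 0.1109, 353), (np.float64(0.4725), np.float64(-0.0098), 0.1113, 382), (np.float64(0.5573), np.float64(0.0695), 0.1099, 472), (np.float64(0.4692), np.float64(0.0724), 0.1106, 496)]
slots [array([0.574, 0.066]), array([ 0.571, -0.024]), array([0.484, 0.069]), array([ 0.481, -0.021])]
```

View pics/end_top.png

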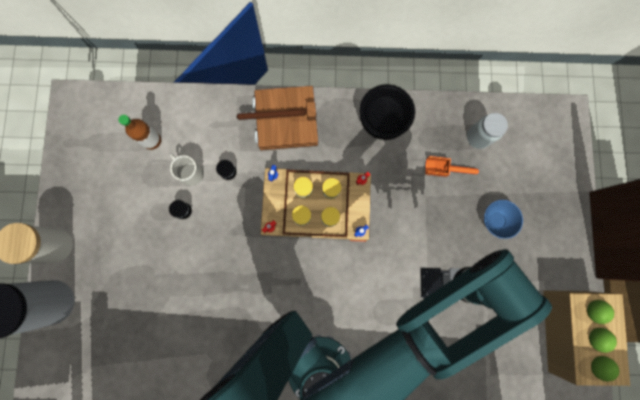

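View pics/end_side.png

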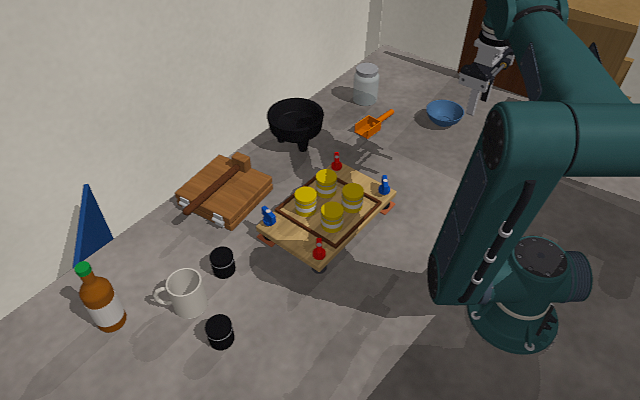

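Both views show the four tins upright inside the rim, at about (302,187), (331,187), (302,215) and (331,215) in the top view. The mug, scoop and black tins are where they started.

```bash
python3 -c "
from bench import bot
print(bot.hand_in())"
```

```text
the job is handed in; nothing more can be done
None
```

The job is done and handed in at about 114 s of robot time, well under the 208 s limit. No verdict was reported.

- **Feet:** I screwed foot A down until the board read level, then turned foot B until it bore. That preload tipped the board by 0.005 rad, and A was by then too stiff to turn. I backed B off, gave A about 0.3 rad more, and tightened B again until its torque reached 0.85 Nm.
- **Bolts:** I then turned red bolts C and D to their end stops, about 2.4 rad each. The torque jumped to 1.7 Nm on C. On D it rose to 0.56 Nm, which I took as the stop because it was about −0.1 Nm while turning freely. I did not re-check D.
- **Tins:** All four were present. One had been knocked about 25 mm aside, which a fresh camera look caught before I picked it up. All four now stand upright inside the rim.

**Last checks:**
- **Board angle:** It read 0.0002 rad from the top camera and 0.0000 from the side camera, with the top 52.0 mm above the ledge.
- **Tin positions:** In the top view the tins are within about 2 mm of where I meant to put them. The side view reads 10 to 15 mm different because it also sees the tins' side faces.
- **Other things:** The mug, scoop and black tins look unmoved in both pictures.
- **Knob angle:** The automatic reading of the blue knob wings' angles and positions was unreliable in several views. I relied on the turn count, one picture and the torque instead.

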